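# Centre a dropper vial on the balance and tare

### The arm

A 6-joint arm with a two-finger parallel gripper is mounted at the origin on a cart in front of the work surface, level with it; the furniture and walls round the work are solid. World frame = base frame: x ahead of the robot, y to its left, z up, the work surface at z = 0. Lengths are in m, angles in rad, forces in N, time in s.
With the tool pointing down it reaches from about 0.225 to 0.875 m from the base axis. Payload 3.4 kg.
Tool frame: the origin (TCP) lies at the very end of the fingers, on their centre line; the grasp point (between the pads) lies 19 mm behind it (manip.grasp_offset is the distance from the TCP to the grasp point, in m); x points along the fingers, y is the direction in which the jaws open and shut, and the axes are right-handed (so a half turn about x gives the same grasp; the last joint's range is limited). The gripper opens to 85 mm and grips with 20 to 120 N. Pads are 22 mm wide; open, the fingers measure 114 mm over their backs; the gripper's body (76 mm by 85 mm) begins 54 mm behind the grasp point. The pads swing forward as they close: fully open they stand 13 mm farther back than shut.
Start: joints at [-1.372, 0.276, 1.505, -0, 1.361, -0.121], TCP at [0.181, -0.546, 0.231] pointing down, gripper open.
Joint ranges: [-2.89, 2.89], [-0.75, 2.08], [0.22, 2.7], [-1.18, 4.32], [0.11, 2.71], [-2.7, 2.7]. Speed limits (rad/s): [2.57, 2.57, 3.14, 3.14, 3.14, 3.14].

### API

Orientations are given as a unit quaternion [w, x, y, z].
In Python, from rig import manip gives the robot as it stands.
- The arm moves only by the tool step_arm, never from a script. Its argument "increments" is a list of rows, each an object with "grip": the opening, from 0 (shut) to 1 (fully open); "delta_pos": the shift along the world's x, y, z in m, a list of three; "twist": the turn about the world's z in degrees. A call has 1 to 10 rows; each row shifts and turns the commanded pose from where the row before left it; what a row does not reach is not made up. A row lasts 1/12 s, in which the tool goes at most 41.7 mm and 7.16 degrees, less where a joint would pass 70% of its speed; a pose out of reach is approached as far as the arm can. A call with a gripper value outside its range is refused whole. The fingers move at their own pace and stop on an object; "force" is the grip in N (left out, the last holds). Time passes only in rows, so rows that do not move let the fingers close. It gives the time, the measured TCP pose, the force and the opening at its end, in the units of the state.
- manip.get_state(): the state, without advancing time (a new reading comes with each control period).
- manip.get_image(name): name is "scene" or "top" or "wrist"; returns a dict with "img" (420x560x3 uint8, red, green, blue), "fx", "fy", "cx", "cy" (pixels), "rvec" (rotation vector, rad) and "tvec" (3), from world to camera coordinates, as OpenCV has them; the wrist camera has in their place "mount" (4x4, takes a point from camera to tool coordinates, whose origin is the TCP and whose axes are the tool frame's). Camera axes: x right, y down, z forward; pixel columns grow to the right and rows downward; lengths in m; the calibration is good to about 2 mm. A picture is of the moment at which its call begins: read the wrist's pose just before it. There is no depth.
- manip.sign_off(): hands the job in, once; it reports no verdict.
The state is a dict: "clock": time; "qpos": joint angles; "qd": joint speeds; "effort": joint torques, N m; "position": TCP position; "ee_rot": TCP orientation; "contact_force": force on the tool from outside, world axes, zero at the start; "moment": the same for the moment, N m; "width": finger opening in m.
Only numpy, scipy, OpenCV 4.12 (cv2) and the standard library are available. Lean on these libraries where they do the work, as an engineer would, in place of code of your own. Each camera call takes 0.05 s, during which the arm holds its last target. There are 200 camera calls.

### The job

The blue-capped dropper vial has been set down near the edge of the small balance's loosely sprung pan, where it weighs wrong. Nudge it with light pushes of the fingertips, low on its body and without gripping or lifting it, tipping it over or leaning on the pan, until its foot stands wholly inside the black ring at the pan's middle, and let it stand there free for a moment. Only then press the blue tare key fully down, let it go, and leave the vial standing in the ring; leave the other loose things on the desk where they are.

Things in the scene. Friction and masses are not known exactly. Their poses are not given: they have to be found in the camera images.
- blue_vial: White dropper vial with blue pointed cap, 64 mm tall, about 22 g (varies); round body 23 mm wide up to 46 mm, cap 17 mm wide above it. Stands upright on the pan, 12 to 24 mm off its centre. Origin: centre of its underside; z up along it, turn about z arbitrary. Friction on the pan about 0.6 (varies): pushed at 20 mm/s under 12 mm above the pan it slides, faster or over about 16 mm it may tip.
- pan_center (a point): Centre of the flat top face of the balance's rimless round steel pan (74 mm in diameter, 4 mm thick), about 50 mm above the desk; z up out of the pan. A black ring, 34 mm inner and 37 mm outer diameter, is marked round this centre, so the vial's foot has 5 mm of play inside it all round.
- balance: White compact bench balance, fixed to the desk: case 186 mm long (x), 136 mm wide (y), 34 mm high, from 128 mm before the origin to 58 mm behind it. Origin: on the desk, straight under the pan's axis; x points from the display and key toward the pan and back, y to the balance's left, z up.
- tare_key_top (a point): Centre of the top of the blue tare key on the balance's front panel, 39 mm above the desk, 98 mm before the pan's centre (toward -x of the balance). The key measures 18 mm (x) by 30 mm (y), stands 5 mm above the case, and moves straight down, this point with it; the display lies between key and pan.
- tare_key (a joint): Travel of the tare key in m: 0 released, 0.003 fully down (takes about 2.5 N); it springs back by itself.
- yellow_vial: Bystander: yellow-capped dropper vial, loose on the desk; origin at the centre of its underside. 23 mm in diameter, 64 mm tall, standing upright behind the balance.
- marker: Bystander: marker, loose on the desk; origin at the centre of its underside. Lying at the left, 135 mm long, 16 mm thick.
- pen: Bystander: pen, loose on the desk; origin at the centre of its underside. Blue, lying at the right, 145 mm long, 9 mm thick.
- pan_sink: The soft sprung mount under the pan, on its axis, 10 mm below the pan's top face; moves up and down with the pan. The pan sinks 1 to 2 mm under the vial, bottoms out after 4 mm, dips up to 4 degrees toward a load that stands off-centre, and rocks a little when the vial is pushed.
There are look-alikes about, which are no part of the job. What is shaped like the balance but brown is not meant.

How it is judged:
By the outcome, as a careful person would: the job done as asked, in the order asked, and still so for the second after the job is handed in, with the robot touching nothing.
It also fails if it takes over 72 s, if anything falls off the work surface, if the arm or the gripper's body presses on something with over 40 N, if the wrist force passes 120 N, or if a joint passes its speed limit or range.

## Working session

There is one attempt and no reset: what is moved stays moved. The work goes in short steps, Python scripts to look and compute and a tool call to move; the robot and the scene stay as the last step left them, time stands still between calls to the robot, and variables do not carry over. Pictures are saved under pics/ and viewed, about 8 in all and at most 12, crops included, and the job is handed in when it is done.

Besides the shell and the picture viewer there is one more tool, called after "Emit:" by a JSON object that holds its "method" and its "body", one argument or row to a line. step_arm: Moves the arm, as the interface text tells. Its arguments: {"type":"object","properties":{"increments":{"type":"array"},"force":{"type":"number"}},"required":["increments"]}

```bash
mkdir -p pics; ls
cat > h.py <<'E'
import numpy as np, cv2
from rig import manip
def grab(n,name):
    d=manip.get_image(n); cv2.imwrite(f'pics/{name}.png',d['img'][:,:,::-1]); 
    np.savez(f'pics/{name}.npz',**d); return d
def cam(d):
    R=cv2.Rodrigues(np.array(d['rvec'],float))[0]; t=np.array(d['tvec'],float).ravel()
    K=np.array([[d['fx'],0,d['cx']],[0,d['fy'],d['cy']],[0,0,1.]]); return K,R,t
def proj(d,P):
    K,R,t=cam(d); p=(K@(R@np.atleast_2d(P).T+t[:,None])).T; return p[:,:2]/p[:,2:]
def atz(d,uv,z):
    K,R,t=cam(d); out=[]
    for u,v in np.atleast_2d(uv):
        r=R.T@np.linalg.inv(K)@[u,v,1]; c=-R.T@t; out.append(c+r*(z-c[2])/r[2])
    return np.array(out)
E
python3 - <<'E'
from h import *
a=grab('top','top0');b=grab('scene','scene0')
cv2.imwrite('pics/both.png',cv2.resize(np.vstack([a['img'],b['img']])[:,:,::-1],None,fx=.71,fy=.71)) 
for d in(a,b):print(d['fx'],d['cx'],d['cy'],d['rvec'],d['tvec'])
print(manip.get_state())
E
```

```text
pics
537.2328991981284 282.38393230339415 202.1940670195573 [ 2.16791713 -2.10267077  0.21740341] [-0.05216575  0.63009983  1.44411049]
396.96712023514146 274.72864141052196 207.34638045543107 [ 2.26911579 -0.54682365  0.25028228] [-0.57676255  0.24856213  0.91702341]
{'clock': 0.1, 'qpos': array([-1.37201282e+00,  2.76558538e-01,  1.50599670e+00, -1.56450359e-05,
        1.36072267e+00, -1.20992073e-01]), 'qd': array([ 1.50832818e-06, -1.80913552e-03, -3.32386407e-03, -9.56464301e-04,
        1.63728153e-03, -5.54740237e-04]), 'effort': array([ 9.65087856e-04, -4.17700195e+01, -2.46405923e+01, -2.12670780e-04,
        5.72242396e-03,  1.37508300e-05]), 'position': array([ 0.18065333, -0.54538723,  0.23051487]), 'ee_rot': array([-0.11198259, -0.69805874, -0.11317292,  0.69811589]), 'contact_force': array([ 0.05360025, -0.72047736,  0.37914572]), 'moment': array([-0.00192301,  0.02115187,  0.05710053]), 'width': 0.08548104823405482}
```

View pics/both.png

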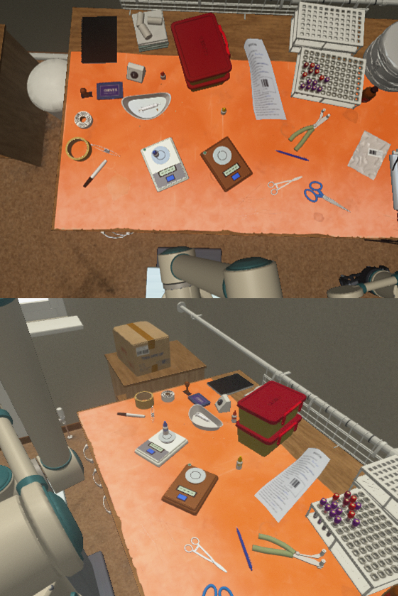

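The white balance with the blue-capped vial is at about (231,232) in the top image and (228,200) in the scene image. The look-alike at about (318,228) in the top image is brown, so it isn't meant. I'll confirm this in an enlarged crop.

Run:
```python
from h import *
a=cv2.imread('pics/top0.png')[180:280,180:280];b=cv2.imread('pics/scene0.png')[160:240,180:280]
a=cv2.resize(a,(400,400),interpolation=2);b=cv2.resize(b,(400,320),interpolation=2)
b=cv2.copyMakeBorder(b,0,80,0,0,0)
cv2.imwrite('pics/crop0.png',cv2.resize(np.hstack([a,b]),None,fx=1,fy=1))
```

```text
(no output)
```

View pics/crop0.png

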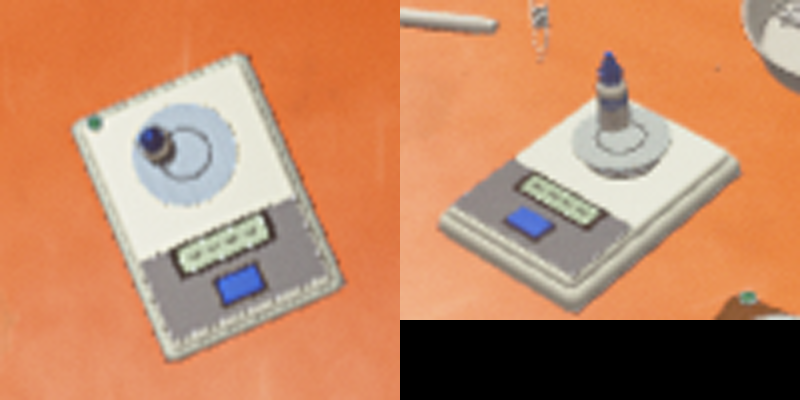

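The crop shows the white balance. The pan's centre is at about (185,154) in the crop, the blue key at (241,284), and the blue-capped vial at the left part of the pan with its foot at about (162,155). This is the one meant. Next I'll take rough positions and the wrist camera geometry.

Run:
```python
from h import *
a=np.load('pics/top0.npz');b=np.load('pics/scene0.npz')
f=lambda p:np.array(p)/4+180-.4
p=atz(a,f([185,154]),.05)[0];k=atz(a,f([241,284]),.039)[0];v=atz(a,f([151,137]),.05+.055)[0]
g=lambda p:(np.array(p)-[400,0])/4+[180,160]-[.4,.4]
p2=atz(b,g([621,139]),.05)[0];k2=atz(b,g([529,222]),.039)[0];v2=atz(b,g([609,70]),.05+.055)[0]
for q in(p,p2,k,k2,v,v2):print(q.round(4))
print(np.degrees(np.arctan2(*(p-k)[[1,0]])),np.linalg.norm((p-k)[:2]),np.degrees(np.arctan2(*(p2-k2)[[1,0]])))
w=manip.get_image('wrist');print(w['mount'],w['fx'],w['cx'],w['cy'])
```

```text
[0.5826 0.1233 0.05  ]
[0.5791 0.1185 0.05  ]
[0.4942 0.0811 0.039 ]
[0.4915 0.0781 0.039 ]
[0.5852 0.1419 0.105 ]
[0.5789 0.1315 0.105 ]
25.517226846765002 0.09794913041944218 24.778346959818688
[[-7.34264471e-04 -3.13132349e-01  9.49709215e-01 -1.42758900e-01]
 [ 9.99999628e-01  2.00113411e-04  8.39126511e-04  8.17861839e-04]
 [-4.52807205e-04  9.49709478e-01  3.13132085e-01 -8.07163410e-02]
 [ 0.00000000e+00  0.00000000e+00  0.00000000e+00  1.00000000e+00]] 376.69903703529167 275.9532190434222 209.97180098547057
```

```bash
cat >> h.py <<'E'
from scipy.spatial.transform import Rotation as Ro
def wr(name):
    s=manip.get_state(); d=dict(manip.get_image('wrist')); q=s['ee_rot']
    T=np.eye(4); T[:3,:3]=Ro.from_quat(np.r_[q[1:],q[0]]).as_matrix(); T[:3,3]=s['position']
    C=np.linalg.inv(T@np.array(d['mount'])); d['rvec']=cv2.Rodrigues(C[:3,:3])[0].ravel(); d['tvec']=C[:3,3]
    np.savez(f'pics/{name}.npz',**d); cv2.imwrite(f'pics/{name}.png',d['img'][:,:,::-1]); return d,s
def axes(s):
    q=s['ee_rot']; return Ro.from_quat(np.r_[q[1:],q[0]]).as_matrix()
E
python3 - <<'E'
from h import *
print(axes(manip.get_state()).round(3))
E
```

```text
[[-0.     0.314 -0.949]
 [ 0.001 -0.949 -0.314]
 [-1.    -0.001 -0.   ]]
```

Emit:
{"method": "step_arm", "body": {
  "increments": [
    {"grip": 0.14, "delta_pos": [0.0198, 0.0303, 0], "twist": 3.35},
    {"grip": 0.14, "delta_pos": [0.0198, 0.0303, 0], "twist": 3.35},
    {"grip": 0.14, "delta_pos": [0.0198, 0.0303, 0], "twist": 3.35},
    {"grip": 0.14, "delta_pos": [0.0198, 0.0303, 0], "twist": 3.35},
    {"grip": 0.14, "delta_pos": [0.0198, 0.0303, 0], "twist": 3.35},
    {"grip": 0.14, "delta_pos": [0.0198, 0.0303, 0], "twist": 3.35},
    {"grip": 0.14, "delta_pos": [0.0198, 0.0303, 0], "twist": 3.35},
    {"grip": 0.14, "delta_pos": [0.0198, 0.0303, 0], "twist": 3.35},
    {"grip": 0.14, "delta_pos": [0.0198, 0.0303, 0], "twist": 3.35},
    {"grip": 0.14, "delta_pos": [0.0198, 0.0303, 0], "twist": 3.35}
  ]
}}

```text
clock: 0.98
position: [0.3792, -0.2411, 0.2312]
ee_rot: [0.31, 0.636, 0.31, -0.636]
contact_force: [1.2, 0.1, -0.1]
width: 0.0119
```

Emit:
{"method": "step_arm", "body": {
  "increments": [
    {"grip": 0.14, "delta_pos": [0.0198, 0.0303, -0.01], "twist": 3.35},
    {"grip": 0.14, "delta_pos": [0.0198, 0.0303, -0.01], "twist": 3.35},
    {"grip": 0.14, "delta_pos": [0.0198, 0.0303, -0.01], "twist": 3.35},
    {"grip": 0.14, "delta_pos": [0.0198, 0.0303, -0.01], "twist": 3.35},
    {"grip": 0.14, "delta_pos": [0.0198, 0.0303, -0.01], "twist": 3.35},
    {"grip": 0.14, "delta_pos": [0.0198, 0.0303, -0.01], "twist": 3.35},
    {"grip": 0.14, "delta_pos": [0.0198, 0.0303, -0.01], "twist": 3.35},
    {"grip": 0.14, "delta_pos": [0.0198, 0.0303, -0.01], "twist": 3.35},
    {"grip": 0.14, "delta_pos": [0.0198, 0.0303, -0.01], "twist": 3.35},
    {"grip": 0.14, "delta_pos": [0.0198, 0.0303, -0.01], "twist": 3.35}
  ]
}}

```text
clock: 1.82
position: [0.5772, 0.0619, 0.1305]
ee_rot: [-0.48, -0.519, -0.48, 0.519]
contact_force: [0.7, -0.3, 0.5]
width: 0.0117
```

Emit:
{"method": "step_arm", "body": {
  "increments": [
    {"grip": 0.14, "delta_pos": [0, 0, 0], "twist": 0},
    {"grip": 0.14, "delta_pos": [0, 0, 0], "twist": 0},
    {"grip": 0.14, "delta_pos": [0, 0, 0], "twist": 0},
    {"grip": 0.14, "delta_pos": [0, 0, 0], "twist": 0}
  ]
}}

```text
clock: 2.15
position: [0.5762, 0.0592, 0.1315]
ee_rot: [-0.479, -0.52, -0.479, 0.52]
contact_force: [-0.0, 0.0, -0.6]
width: 0.012
```

Run:
```python
from h import *
d,s=wr('w1'); print(s['clock'],s['position'],s['width'],s['qpos'],s['contact_force']); print(axes(s).round(3))
im=cv2.imread('pics/w1.png')
print(proj(d,[[.581,.121,.05]]))
```

```text
2.15 [0.57618434 0.05919403 0.13152315] 0.011973062799795972 [-1.73964743e-02  3.53921640e-01  1.64968152e+00 -5.79750257e-04
  1.13829584e+00  6.55228377e-02] [-0.02878963  0.03817028 -0.64854309]
[[-0.     0.997 -0.083]
 [-0.001 -0.083 -0.997]
 [-1.    -0.     0.001]]
[[274.37759771 117.74919618]]
```

View pics/w1.png

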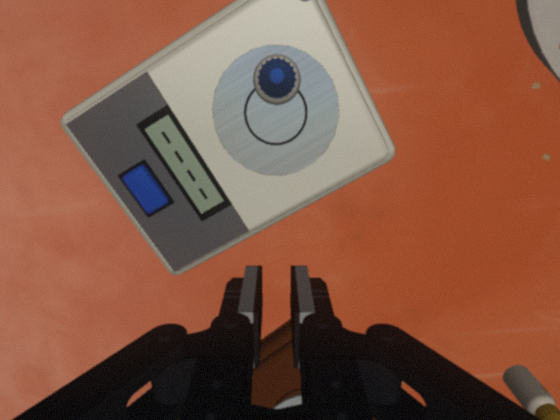

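The wrist view is clear. The pan is centred at about (276,110), with the ring around (276,114). The vial's shoulder circle is at about (277,79), the blue key at (146,188), and the finger tips are at the bottom. I'll fit these properly.

```bash
cat >> h.py <<'E'
def fitpan(im,c0,r0=50,r1=80,n=180):
    # radial edge search for pan rim / ring around c0 in gray image; returns ellipse
    g=cv2.GaussianBlur(cv2.cvtColor(im,cv2.COLOR_BGR2HSV)[:,:,2],(3,3),0).astype(float);return g
E
python3 - <<'E'
from h import *
im=cv2.imread('pics/w1.png'); d=np.load('pics/w1.npz')
g=cv2.cvtColor(im,cv2.COLOR_BGR2GRAY).astype(np.float32)
def radial(c,r,kind):
    pts=[]
    for a in np.arange(0,360,3):
        u=np.array([np.cos(np.radians(a)),np.sin(np.radians(a))])
        rr=np.arange(r[0],r[1],.5); P=np.array(c)+rr[:,None]*u
        v=cv2.remap(g,P[None,:,0].astype(np.float32),P[None,:,1].astype(np.float32),1)[0]
        i=np.argmin(v) if kind=='dark' else 1+np.argmax(np.diff(cv2.GaussianBlur(v[None],(5,1),0)[0]))
        pts.append((P[i],a,v[i],v.mean()-v.min()))
    return pts
pan=radial((276,110),(57,72),'edge'); P=np.array([p[0] for p in pan],np.float32)
for _ in range(4):
    e=cv2.fitEllipse(P); 
    dd=np.abs(np.linalg.norm((P-e[0]),axis=1)-sum(e[1])/4); P=P[dd<np.percentile(dd,90)]
print('pan',e,len(P))
ring=[p for p in radial((276.5,113),(26,36),'dark') if -30<p[1]<210 and p[2]<110]; R=np.array([p[0] for p in ring],np.float32)
er=cv2.fitEllipse(R); print('ring',er,len(R))
hsv=cv2.cvtColor(im,cv2.COLOR_BGR2HSV); m=cv2.inRange(hsv,(105,120,40),(130,255,255))
n,l,st,ce=cv2.connectedComponentsWithStats(m); 
for i in range(1,n):
    if st[i,4]>60: print('blue',st[i],ce[i])
pc=atz(d,e[0],.0485)[0];rc=atz(d,er[0],.0485)[0];print('pan',pc,'ring',rc,'pan diam',np.linalg.norm(atz(d,[e[0][0]-sum(e[1])/4,e[0][1]],.0485)[0]-pc)*2, 'ring d',np.linalg.norm(atz(d,[er[0][0]-sum(er[1])/4,er[0][1]],.0485)[0]-rc)*2)
print('key',atz(d,[146,188],.039),'shoulder',atz(d,[277,79],.0945),'shoulder diam',np.linalg.norm(np.diff(atz(d,[[254,79],[300,79]],.0945),axis=0)))
c=im[30:190,200:350]; cv2.imwrite('pics/c1.png',cv2.resize(c,(750,800//1))[:600*1+0])
c=im[25:145,210:345]; cv2.imwrite('pics/c1.png',cv2.resize(c,None,fx=5,fy=5,interpolation=2))
E
```

```text
pan ((275.27044677734375, 109.6377182006836), (128.1486358642578, 131.0531768798828), 178.2236328125) 78
ring ((275.3883972167969, 112.01858520507812), (61.058841705322266, 63.229698181152344), 3.0004165172576904) 70
blue [265  60  28  25 402] [277.90049751  71.62189055]
blue [ 122  164   47   50 1277] [145.16914644 188.63351605]
pan [0.58188404 0.125407   0.0485    ] ring [0.58184158 0.12406636 0.0485    ] pan diam 0.07517142428007319 ring d 0.03611720875335205
key [[0.49465177 0.08291485 0.039     ]] shoulder [[0.58403598 0.14141243 0.0945    ]] shoulder diam 0.020733228793095353
```

View pics/c1.png

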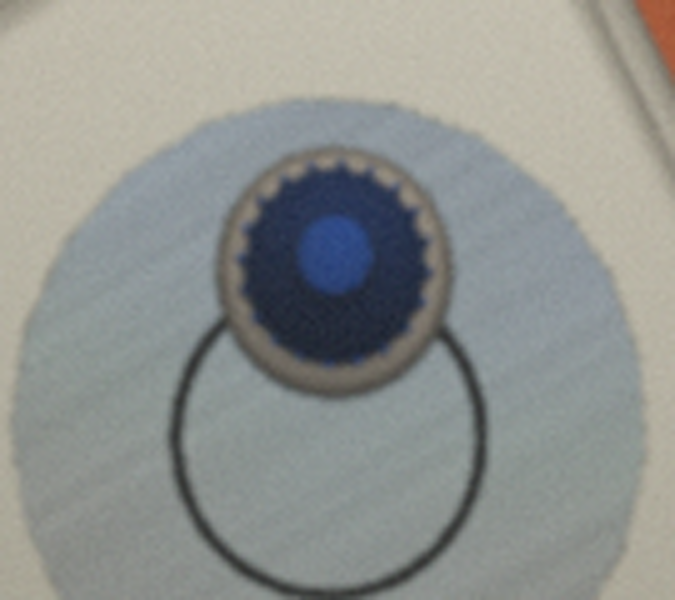

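The vial's shoulder is at about (0.584, 0.141) and the pan's centre at about (0.582, 0.1245). So the push runs nearly along −y, which matches the tool's current yaw. I'll go over and down behind the vial with the fingers 12 mm apart, so that they cradle it.

Emit:
{"method": "step_arm", "body": {
  "increments": [
    {"grip": 0.14, "delta_pos": [0, 0, 0.0175], "twist": 0},
    {"grip": 0.14, "delta_pos": [0, 0, 0.0175], "twist": 0},
    {"grip": 0.14, "delta_pos": [0.0018, 0.0205, 0], "twist": 0},
    {"grip": 0.14, "delta_pos": [0.0018, 0.0205, 0], "twist": 0},
    {"grip": 0.14, "delta_pos": [0.0018, 0.0205, 0], "twist": 0},
    {"grip": 0.14, "delta_pos": [0.0018, 0.0205, 0], "twist": 0},
    {"grip": 0.14, "delta_pos": [0.0018, 0.0205, 0], "twist": 0},
    {"grip": 0.14, "delta_pos": [0.0018, 0.0205, 0], "twist": 0},
    {"grip": 0.14, "delta_pos": [0, 0, 0], "twist": 0},
    {"grip": 0.14, "delta_pos": [0, 0, 0], "twist": 0}
  ]
}}

```text
clock: 3.03
position: [0.5874, 0.1826, 0.1668]
ee_rot: [0.48, 0.52, 0.479, -0.52]
contact_force: [0.2, 0.4, 0.4]
width: 0.0123
```

Emit:
{"method": "step_arm", "body": {
  "increments": [
    {"grip": 0.14, "delta_pos": [0, 0, -0.018], "twist": 0},
    {"grip": 0.14, "delta_pos": [0, 0, -0.018], "twist": 0},
    {"grip": 0.14, "delta_pos": [0, 0, -0.018], "twist": 0},
    {"grip": 0.14, "delta_pos": [0, 0, -0.018], "twist": 0},
    {"grip": 0.14, "delta_pos": [0, 0, -0.018], "twist": 0},
    {"grip": 0.14, "delta_pos": [0, 0, -0.012], "twist": 0},
    {"grip": 0.14, "delta_pos": [0, 0, -0.008], "twist": 0},
    {"grip": 0.14, "delta_pos": [0, 0, 0], "twist": 0},
    {"grip": 0.14, "delta_pos": [0, 0, 0], "twist": 0}
  ]
}}

```text
clock: 3.78
position: [0.5877, 0.1821, 0.0566]
ee_rot: [-0.479, -0.52, -0.479, 0.52]
contact_force: [-0.8, 0.8, 1.1]
width: 0.0119
```

Run:
```python
from h import *
s=manip.get_state();print(s['clock'],s['position'],s['width'],s['contact_force'])
b=grab('scene','s2'); t=grab('top','t2')
bb=cv2.resize(b['img'][120:240,160:300],None,fx=4,fy=4,interpolation=2)
tt=cv2.resize(t['img'][170:260,190:280],(240,240),interpolation=2); bb[-240:,:240]=tt
cv2.imwrite('pics/c2.png',bb[:,:,::-1])
```

```text
3.7833 [0.58770846 0.18206301 0.05658825] 0.011924944719471664 [-0.78567304  0.81126969  1.08306884]
```

View pics/c2.png

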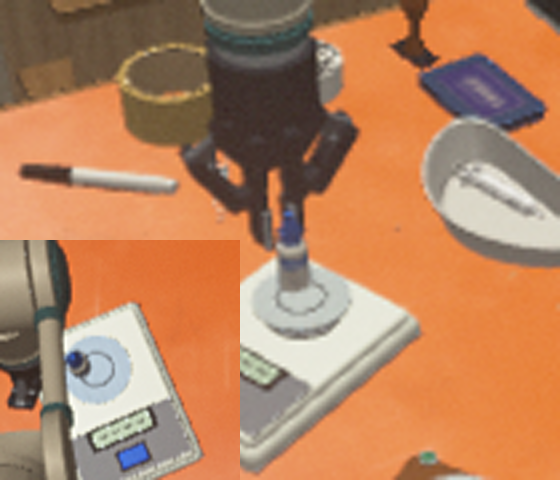

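Emit:
{"method": "step_arm", "body": {
  "increments": [
    {"grip": 0.14, "delta_pos": [-0.0003, -0.003, -0.003], "twist": 0},
    {"grip": 0.14, "delta_pos": [-0.0003, -0.003, 0], "twist": 0},
    {"grip": 0.14, "delta_pos": [-0.0003, -0.003, 0], "twist": 0},
    {"grip": 0.14, "delta_pos": [-0.0002, -0.002, 0], "twist": 0},
    {"grip": 0.14, "delta_pos": [-0.0001, -0.0012, 0], "twist": 0},
    {"grip": 0.14, "delta_pos": [-0.0001, -0.0012, 0], "twist": 0},
    {"grip": 0.14, "delta_pos": [-0.0001, -0.0012, 0], "twist": 0},
    {"grip": 0.14, "delta_pos": [-0.0001, -0.0012, 0], "twist": 0}
  ]
}}

```text
clock: 4.55
position: [0.5861, 0.1672, 0.0534]
ee_rot: [0.479, 0.52, 0.479, -0.52]
contact_force: [-0.7, 0.8, -0.7]
width: 0.012
```

Emit:
{"method": "step_arm", "body": {
  "increments": [
    {"grip": 0.14, "delta_pos": [-0.0001, -0.0012, 0], "twist": 0},
    {"grip": 0.14, "delta_pos": [-0.0001, -0.0012, 0], "twist": 0},
    {"grip": 0.14, "delta_pos": [-0.0001, -0.0012, 0], "twist": 0},
    {"grip": 0.14, "delta_pos": [-0.0001, -0.0012, 0], "twist": 0},
    {"grip": 0.14, "delta_pos": [-0.0001, -0.0012, 0], "twist": 0},
    {"grip": 0.14, "delta_pos": [-0.0001, -0.0012, 0], "twist": 0}
  ]
}}

```text
clock: 5.05
position: [0.5855, 0.1601, 0.0533]
ee_rot: [0.479, 0.52, 0.479, -0.52]
contact_force: [0.1, -0.4, 0.7]
width: 0.012
```

Run:
```python
from h import *
s=manip.get_state();print(s['clock'],s['position'],s['width'],s['contact_force'])
b=grab('scene','s3'); t=grab('top','t3'); w,_=wr('w3')
bb=cv2.resize(b['img'][140:220,195:275],(480,480),interpolation=2)
tt=cv2.resize(t['img'][190:250,200:260],(300,300),interpolation=2)
ww=cv2.resize(w['img'],(300,225))
R=np.zeros((480,300,3),np.uint8); R[:255]=tt[:255]; R[255:]=ww
cv2.imwrite('pics/c3.png',np.hstack([bb,R])[:,:,::-1])
```

```text
5.05 [0.58545284 0.16006657 0.05333649] 0.012003930138312384 [ 0.07659944 -0.39058032  0.67079077]
```

View pics/c3.png

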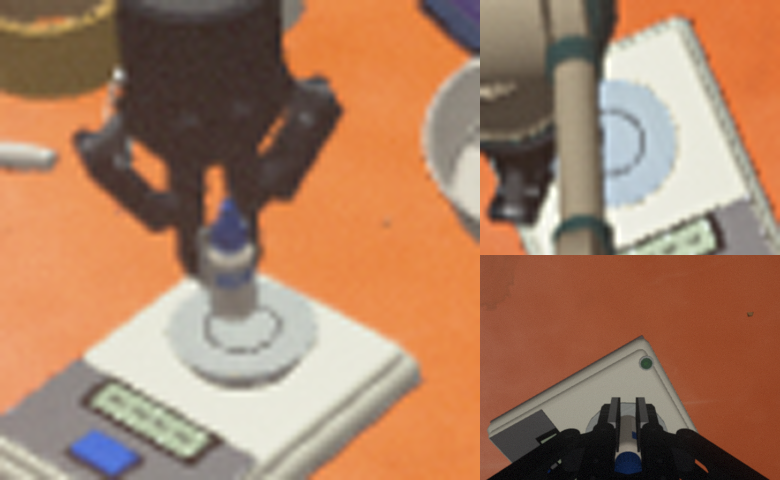

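The vial stands upright just at contact between the two tips, seen at about (628,440) in the wrist inset. I'll push gently in short pieces and track the cap in the wrist frame, where a moving centroid would mean leaning.

Emit:
{"method": "step_arm", "body": {
  "increments": [
    {"grip": 0.14, "delta_pos": [-0.0001, -0.0012, 0], "twist": 0},
    {"grip": 0.14, "delta_pos": [-0.0001, -0.0012, 0], "twist": 0},
    {"grip": 0.14, "delta_pos": [-0.0001, -0.0012, 0], "twist": 0},
    {"grip": 0.14, "delta_pos": [-0.0001, -0.0012, 0], "twist": 0}
  ]
}}

```text
clock: 5.53
position: [0.5851, 0.1552, 0.0533]
ee_rot: [0.479, 0.52, 0.479, -0.52]
contact_force: [0.5, -0.5, -0.4]
width: 0.0117
```

```bash
cat > chk.py <<'E'
import sys
from h import *
n=sys.argv[1]
s=manip.get_state();print(s['clock'],s['position'].round(4),s['contact_force'].round(2))
b=grab('scene','s'+n); wr('w'+n)
def blue(f,roi):
    m=cv2.inRange(cv2.cvtColor(cv2.imread(f),cv2.COLOR_BGR2HSV),(108,120,40),(130,255,255)); x0,y0,x1,y1=roi; M=np.zeros_like(m);M[y0:y1,x0:x1]=m[y0:y1,x0:x1]
    k,l,st,ce=cv2.connectedComponentsWithStats(M); 
    return [(st[i].tolist(),ce[i].round(1).tolist()) for i in range(1,k) if st[i,4]>15]
for q in ['3',n]: print(q,'w',blue(f'pics/w{q}.png',(200,300,350,420)),'s',blue(f'pics/s{q}.png',(215,150,255,195)))
E
python3 chk.py 4
```

```text
5.5333 [0.5851 0.1552 0.0533] [ 0.53 -0.47 -0.41]
3 w [([285, 331, 7, 13, 72], [288.1, 336.6]), ([251, 368, 51, 41, 1625], [276.2, 389.0])] s []
4 w [([284, 331, 8, 13, 76], [287.8, 336.6]), ([251, 368, 51, 41, 1610], [276.2, 389.2])] s []
```

The cap stays fixed in the wrist frame, so the vial slides along upright. Next, where it stands now.

Run:
```python
from h import *
d=np.load('pics/w4.npz')
im=cv2.imread('pics/w4.png')
for z in(.1,.105,.11):print(z,atz(d,[276.2,389],z)[0].round(4))
c=cv2.resize(im[290:420,190:360],None,fx=3,fy=3,interpolation=2)
s=cv2.resize(cv2.imread('pics/s4.png')[150:215,195:275],None,fx=6,fy=6,interpolation=2)[:390,:]
cv2.imwrite('pics/c4.png',np.hstack([c,s])[:,:800])
ds=np.load('pics/s4.npz');print(proj(ds,[[.582,.1245,.0485],[.5838,.1345,.0485],[.5838,.1345,.1125]]))
```

```text
0.1 [0.5847 0.1429 0.1   ]
0.105 [0.5851 0.1477 0.105 ]
0.11 [0.5855 0.1525 0.11  ]
[[234.99397346 193.23968512]
 [234.21996573 191.07340331]
 [232.85796027 173.94482168]]
```

View pics/c4.png

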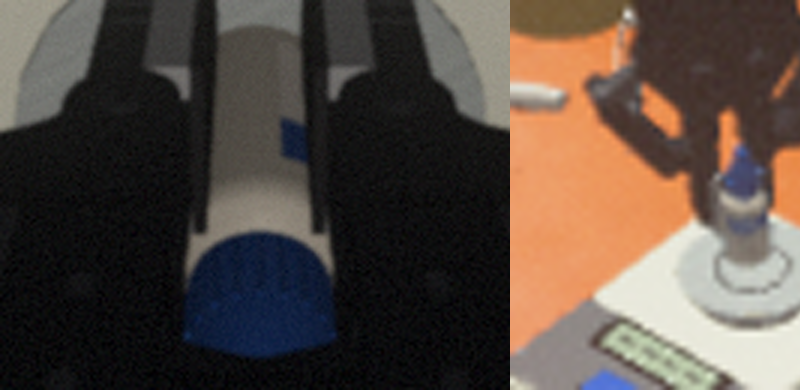

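The picture shows the vial upright in the finger gap. In the scene crop its foot is at about (740,248) and the ring's centre at (752,268), so about 8 mm remain.

Emit:
{"method": "step_arm", "body": {
  "increments": [
    {"grip": 0.14, "delta_pos": [-0.0001, -0.0012, 0], "twist": 0},
    {"grip": 0.14, "delta_pos": [-0.0001, -0.0012, 0], "twist": 0},
    {"grip": 0.14, "delta_pos": [-0.0001, -0.0012, 0], "twist": 0},
    {"grip": 0.14, "delta_pos": [-0.0001, -0.0012, 0], "twist": 0},
    {"grip": 0.14, "delta_pos": [-0.0001, -0.0012, 0], "twist": 0},
    {"grip": 0.14, "delta_pos": [-0.0001, -0.0012, 0], "twist": 0},
    {"grip": 0.14, "delta_pos": [-0.0001, -0.001, 0], "twist": 0},
    {"grip": 0.14, "delta_pos": [0, 0, 0], "twist": 0},
    {"grip": 0.14, "delta_pos": [0, 0, 0], "twist": 0}
  ]
}}

```text
clock: 6.38
position: [0.5844, 0.1471, 0.0534]
ee_rot: [0.479, 0.52, 0.479, -0.52]
contact_force: [-0.3, 0.5, 0.2]
width: 0.012
```

```bash
python3 chk.py 5
```

```text
6.3833 [0.5844 0.1471 0.0534] [-0.29  0.51  0.21]
3 w [([285, 331, 7, 13, 72], [288.1, 336.6]), ([251, 368, 51, 41, 1625], [276.2, 389.0])] s []
5 w [([284, 331, 8, 13, 81], [287.9, 337.0]), ([251, 369, 51, 40, 1583], [276.1, 389.4])] s []
```

Still upright. I'll back off, lift and go round to the survey pose for an unobstructed view.

Emit:
{"method": "step_arm", "body": {
  "increments": [
    {"grip": 0.14, "delta_pos": [0, 0.002, 0], "twist": 0},
    {"grip": 0.14, "delta_pos": [0, 0.005, 0], "twist": 0},
    {"grip": 0.14, "delta_pos": [0, 0.012, 0], "twist": 0},
    {"grip": 0.14, "delta_pos": [0, 0.012, 0], "twist": 0},
    {"grip": 0.14, "delta_pos": [0, 0, 0.02], "twist": 0},
    {"grip": 0.14, "delta_pos": [0, 0, 0.03], "twist": 0},
    {"grip": 0.14, "delta_pos": [0, 0, 0.03], "twist": 0},
    {"grip": 0.14, "delta_pos": [0, 0, 0.03], "twist": 0},
    {"grip": 0.14, "delta_pos": [0, 0, 0], "twist": 0}
  ]
}}

```text
clock: 7.23
position: [0.5881, 0.1805, 0.17]
ee_rot: [0.482, 0.524, 0.477, -0.516]
contact_force: [0.9, -0.2, -0.1]
width: 0.012
```

Emit:
{"method": "step_arm", "body": {
  "increments": [
    {"grip": 0.14, "delta_pos": [-0.002, -0.022, 0], "twist": 0},
    {"grip": 0.14, "delta_pos": [-0.002, -0.022, 0], "twist": 0},
    {"grip": 0.14, "delta_pos": [-0.002, -0.022, 0], "twist": 0},
    {"grip": 0.14, "delta_pos": [-0.001, -0.022, 0], "twist": 0},
    {"grip": 0.14, "delta_pos": [-0.001, -0.022, -0.01], "twist": 0},
    {"grip": 0.14, "delta_pos": [0, -0.009, -0.02], "twist": 0},
    {"grip": 0.14, "delta_pos": [0, 0, 0], "twist": 0},
    {"grip": 0.14, "delta_pos": [0, 0, 0], "twist": 0},
    {"grip": 0.14, "delta_pos": [0, 0, 0], "twist": 0}
  ]
}}

```text
clock: 7.98
position: [0.5767, 0.0604, 0.1337]
ee_rot: [0.479, 0.52, 0.479, -0.52]
contact_force: [0.4, -0.5, -0.3]
width: 0.012
```

Run:
```python
from h import *
d,s=wr('w6'); print(s['clock'],s['position'],s['contact_force'])
K,R,t=cam(d); print('cam',-R.T@t, proj(d,[[.582,.1245,.0485]]))
im=cv2.imread('pics/w6.png'); cv2.imwrite('pics/c6.png',cv2.resize(im[40:180,200:350],None,fx=4,fy=4,interpolation=2))
```

```text
7.9833 [0.57674587 0.06038565 0.13367657] [ 0.40233384 -0.5024661  -0.32008087]
cam [0.58351445 0.13991298 0.27649659] [[274.90271599 113.33909731]]
```

View pics/c6.png

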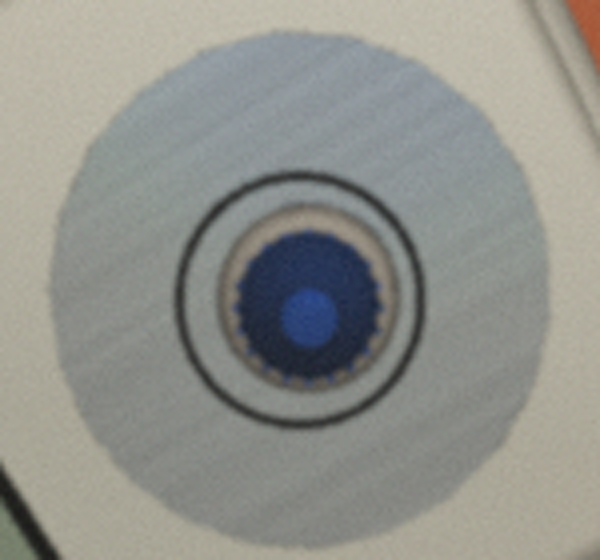

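The vial stands inside the ring: its outline is centred at about (307,297) in the crop and the ring at (301,300). I'll put numbers on it, correcting for parallax by fitting a projected vial model.

Run:
```python
from h import *
d=np.load('pics/w6.npz'); im=cv2.imread('pics/w6.png')
px=lambda x,y:[x/4+200-.4,y/4+40-.4]
rc=atz(d,px(301,300.5),.0485)[0]; print('ring',rc.round(4))
a=np.radians(np.arange(0,360,10)); C=np.c_[np.cos(a),np.sin(a)]*.0115
obs=np.array(px(217,203)+px(397,392))
from scipy.optimize import least_squares
def f(p):
    P=np.vstack([np.c_[C+p[:2],0*a+.0485],np.c_[C+p[:2],0*a+.0925]]); u=proj(d,P); return np.r_[u.min(0),u.max(0)]-obs
r=least_squares(f,[.582,.1245],x_scale=.01); print('foot',r.x,'resid px',r.fun,'offset mm',(r.x-rc[:2])*1e3)
h=cv2.inRange(cv2.cvtColor(im,cv2.COLOR_BGR2HSV),(105,120,40),(130,255,255)); n,l,st,ce=cv2.connectedComponentsWithStats(h)
for i in range(1,n):
    if st[i,4]>800: print('key',atz(d,ce[i],.039)[0].round(4),st[i])
```

```text
ring [0.5819 0.1237 0.0485]
foot [0.58291922 0.12675998] resid px [-1.67132758 -1.66315547  1.67269353  1.52444898] offset mm [1.01447153 3.04640436]
key [0.494  0.0825 0.039 ] [ 123  166   46   49 1244]
```

The foot sits 2–3 mm off-centre. Straight from the image, the foot's visible edge is at least 2.8 mm inside the ring all round, so it is wholly inside and standing free. Now I'll shut the fingers, align with the key and hover over it.

Emit:
{"method": "step_arm", "body": {
  "increments": [
    {"grip": 0, "delta_pos": [-0.0092, 0.0024, 0], "twist": -6.6},
    {"grip": 0, "delta_pos": [-0.0092, 0.0024, 0], "twist": -6.6},
    {"grip": 0, "delta_pos": [-0.0092, 0.0024, 0], "twist": -6.6},
    {"grip": 0, "delta_pos": [-0.0092, 0.0024, 0], "twist": -6.6},
    {"grip": 0, "delta_pos": [-0.0092, 0.0024, 0], "twist": -6.6},
    {"grip": 0, "delta_pos": [-0.0092, 0.0024, 0], "twist": -6.6},
    {"grip": 0, "delta_pos": [-0.0092, 0.0024, 0], "twist": -6.6},
    {"grip": 0, "delta_pos": [-0.0092, 0.0024, 0], "twist": -6.6},
    {"grip": 0, "delta_pos": [-0.0092, 0.0024, 0], "twist": -6.6},
    {"grip": 0, "delta_pos": [0, 0, 0], "twist": 0}
  ]
}}

```text
clock: 8.87
position: [0.4921, 0.0822, 0.1342]
ee_rot: [0.158, 0.689, 0.159, -0.689]
contact_force: [0.1, 0.4, -0.4]
width: -0.0
```

Emit:
{"method": "step_arm", "body": {
  "increments": [
    {"grip": 0, "delta_pos": [0, 0, -0.02], "twist": 0},
    {"grip": 0, "delta_pos": [0, 0, -0.02], "twist": 0},
    {"grip": 0, "delta_pos": [0, 0, -0.02], "twist": 0},
    {"grip": 0, "delta_pos": [0, 0, -0.018], "twist": 0},
    {"grip": 0, "delta_pos": [0, 0, 0], "twist": 0},
    {"grip": 0, "delta_pos": [0, 0, 0], "twist": 0}
  ]
}}

```text
clock: 9.37
position: [0.4939, 0.0812, 0.0553]
ee_rot: [-0.159, -0.689, -0.16, 0.689]
contact_force: [-0.3, -0.5, 0.6]
width: 0.0003
```

Emit:
{"method": "step_arm", "body": {
  "increments": [
    {"grip": 0, "delta_pos": [0, 0.001, -0.006], "twist": 0},
    {"grip": 0, "delta_pos": [0, 0, -0.006], "twist": 0},
    {"grip": 0, "delta_pos": [0, 0, -0.003], "twist": 0},
    {"grip": 0, "delta_pos": [0, 0, 0], "twist": 0}
  ]
}}

```text
clock: 9.7
position: [0.4934, 0.0818, 0.0401]
ee_rot: [-0.159, -0.689, -0.159, 0.689]
contact_force: [-0.6, -0.7, 0.5]
width: -0.0003
```

Emit:
{"method": "step_arm", "body": {
  "increments": [
    {"grip": 0, "delta_pos": [0, 0, -0.0015], "twist": 0},
    {"grip": 0, "delta_pos": [0, 0, -0.0015], "twist": 0},
    {"grip": 0, "delta_pos": [0, 0, -0.001], "twist": 0},
    {"grip": 0, "delta_pos": [0, 0, 0], "twist": 0}
  ]
}}

```text
clock: 10.03
position: [0.4939, 0.0817, 0.0365]
ee_rot: [0.159, 0.689, 0.159, -0.689]
contact_force: [-0.4, -0.1, 1.9]
width: -0.0001
```

Emit:
{"method": "step_arm", "body": {
  "increments": [
    {"grip": 0, "delta_pos": [0, 0, -0.0005], "twist": 0},
    {"grip": 0, "delta_pos": [0, 0, -0.0005], "twist": 0},
    {"grip": 0, "delta_pos": [0, 0, 0], "twist": 0},
    {"grip": 0, "delta_pos": [0, 0, 0], "twist": 0}
  ]
}}

```text
clock: 10.37
position: [0.4939, 0.0817, 0.036]
ee_rot: [0.159, 0.689, 0.159, -0.689]
contact_force: [-0.5, 0.5, 6.5]
width: -0.0002
```

Emit:
{"method": "step_arm", "body": {
  "increments": [
    {"grip": 0, "delta_pos": [0, 0, -0.0005], "twist": 0},
    {"grip": 0, "delta_pos": [0, 0, 0], "twist": 0},
    {"grip": 0, "delta_pos": [0, 0, 0], "twist": 0}
  ]
}}

```text
clock: 10.62
position: [0.4939, 0.0817, 0.0359]
ee_rot: [0.159, 0.689, 0.158, -0.689]
contact_force: [-1.6, -0.4, 8.9]
width: -0.0003
```

The key has bottomed: the tip stopped at 36 mm, and the force rose from 1.9 N to 6.5 N and then 8.9 N, against the 2.5 N needed. I'll release it and look.

Emit:
{"method": "step_arm", "body": {
  "increments": [
    {"grip": 0, "delta_pos": [0, 0, 0.003], "twist": 0},
    {"grip": 0, "delta_pos": [0, 0, 0.006], "twist": 0},
    {"grip": 0, "delta_pos": [0, 0, 0.02], "twist": 0},
    {"grip": 0, "delta_pos": [0, 0, 0.03], "twist": 0},
    {"grip": 0, "delta_pos": [0, 0, 0.035], "twist": 0},
    {"grip": 0, "delta_pos": [-0.02, -0.01, 0.03], "twist": 0},
    {"grip": 0, "delta_pos": [-0.03, -0.015, 0.01], "twist": 0},
    {"grip": 0, "delta_pos": [0, 0, 0], "twist": 0},
    {"grip": 0, "delta_pos": [0, 0, 0], "twist": 0},
    {"grip": 0, "delta_pos": [0, 0, 0], "twist": 0}
  ]
}}

```text
clock: 11.45
position: [0.4436, 0.0567, 0.1688]
ee_rot: [0.158, 0.689, 0.158, -0.689]
contact_force: [0.7, -0.4, 0.4]
width: -0.0001
```

Run:
```python
from h import *
d,s=wr('w7'); print(s['clock'],s['position'],s['contact_force'])
u=proj(d,[[.582,.124,.0485]])[0]; print(u)
x,y=np.clip(u.astype(int)-50,0,[460,320]); 
c=cv2.resize(d['img'][y:y+100,x:x+100],(420,420),interpolation=2)
cv2.imwrite('pics/c7.png',np.hstack([c,cv2.resize(d['img'],(380,285)).__class__(0) if 0 else cv2.copyMakeBorder(cv2.resize(d['img'],(380,285)),0,135,0,0,0)])[:,:,::-1])
```

```text
11.45 [0.44363136 0.05673461 0.1688149 ] [ 0.67781059 -0.41485512  0.4008959 ]
[274.12022149 -42.12801862]
```

View pics/c7.png

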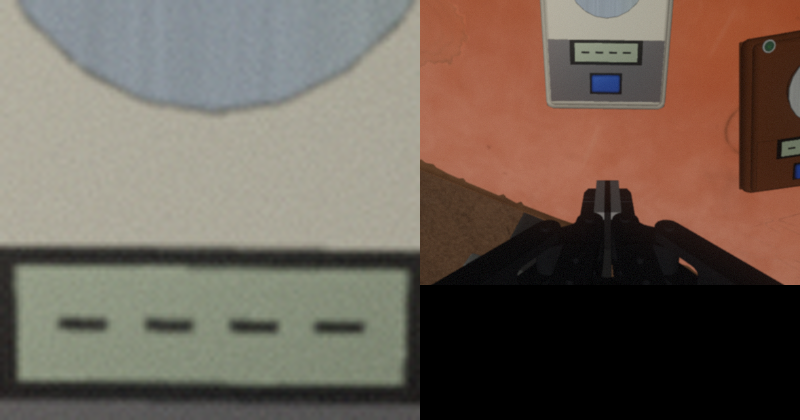

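The key is released and the robot is clear, but the vial is out of frame. I'll shift back over for a view.

Emit:
{"method": "step_arm", "body": {
  "increments": [
    {"grip": 0, "delta_pos": [0.018, 0.0085, 0], "twist": 0},
    {"grip": 0, "delta_pos": [0.018, 0.0085, 0], "twist": 0},
    {"grip": 0, "delta_pos": [0.018, 0.0085, 0], "twist": 0},
    {"grip": 0, "delta_pos": [0.018, 0.0085, 0], "twist": 0},
    {"grip": 0, "delta_pos": [0, 0, 0], "twist": 0},
    {"grip": 0, "delta_pos": [0, 0, 0], "twist": 0},
    {"grip": 0, "delta_pos": [0, 0, 0], "twist": 0}
  ]
}}

```text
clock: 12.08
position: [0.5147, 0.0908, 0.1676]
ee_rot: [-0.159, -0.688, -0.159, 0.69]
contact_force: [-0.3, 0.4, 0.2]
width: -0.0002
```

Run:
```python
from h import *
d,s=wr('w8'); print(s['clock'],s['position'],s['contact_force'])
u=proj(d,[[.582,.124,.0485]])[0]; print(u)
x,y=np.clip(u.astype(int)-50,0,[460,320]); 
c=cv2.resize(d['img'][y:y+100,x:x+100],(420,420),interpolation=2)
cv2.imwrite('pics/c8.png',np.hstack([c,cv2.copyMakeBorder(cv2.resize(d['img'],(380,285)),0,135,0,0,0)])[:,:,::-1])
```

```text
12.0833 [0.51465962 0.09075358 0.16762081] [-0.29774352  0.36190355  0.16187659]
[273.93141928  93.86736412]
```

View pics/c8.png

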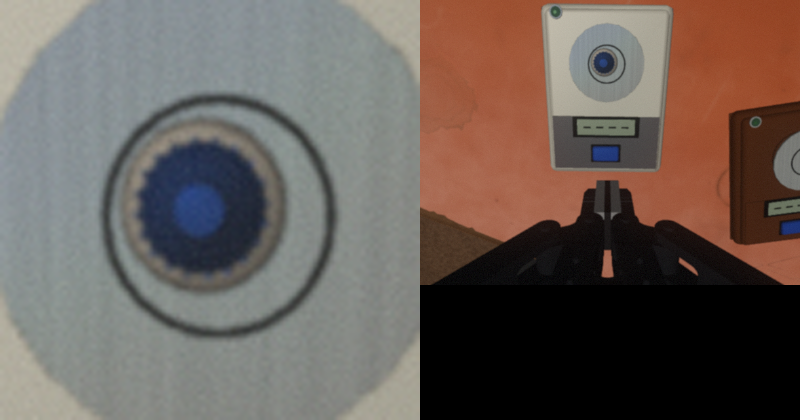

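After the press, the vial's outline is centred at (204,205) in the crop, inside the ring at (219,216), with a visible gap all round. The key is up and nothing is touching, so I'm handing in.

```bash
python3 -c "
from rig import manip
print(manip.sign_off())"
```

```text
the job is handed in; nothing more can be done
None
```

I nudged the blue-capped vial about 13 mm into the black ring with light, low pushes, then pressed the tare key fully down and let it go. I handed the job in at about 12 s on the robot's clock.

- **Vial:** it stayed upright throughout the pushes, without being gripped or lifted. It stood free in the ring before the key was pressed, and the last picture shows it still there with a clear gap all round.
- **Centring:** the foot is about 2–3 mm off-centre, with roughly 2.5–3 mm to spare inside the ring. My fitted model gave 3.2 mm off-centre, with a misfit of about 1.7 pixels (roughly 1 mm). The direct image readings, about 2.0–2.7 mm, were a little smaller, but all of them put the foot inside the ring.
- **Tare key:** the fingertips stopped at 36 mm, which is the full 3 mm of travel, and the force rose to about 9 N. I then lifted clear. I judged the key's release by the lift and the last picture, because I had no reading of the key's travel.
- **Other things on the desk:** I sent the arm near none of them, but I did not check each one in the final picture.

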